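# Walk a power pack into its charging dock and lock it

## Task

Walk the heavy power pack forward along the counter by pushing the two corners of its near face in turn, in small swings of never more than about 30 degrees out of square with the dock, until it stands flush against the dock's stop with its ends in line with the stop's ends to within about a centimetre. Then push the dock's keeper bar round by its pin until it is fully shut behind the pack's near left corner, and let go. Do not touch the button panel in the middle of the pack's near face, do not tip the pack, and leave the oil bottle and the small battery beside the dock where they are.

Things in the scene. Friction and masses are not known exactly. Their poses are not given: they have to be found in the camera images.
- pack: The power pack: a grey box 120 mm deep (its x), 220 mm wide (its y) and 80 mm high, about 1.8 kg (1.5 to 2.3), too wide to grasp. It slides on rubber runners 98 mm either side of its middle, so a push near one end (8 to 15 N) swings it about the other runner. Origin at the centre of its underside; x forward (to the dock's stop), y left, z up. Near face at x = -60 mm.
- panel: The raised black button panel in the middle of the pack's near face, fixed to the pack: 120 mm wide (60 mm to each side of the middle), 64 mm high (14 to 78 mm above the counter), standing 4 mm proud of the face. Origin at its centre on the pack's face; axes as the pack's. It must not be touched.
- left_corner (a point): Point on the pack's near face, 85 mm to the left (+y) of its middle and 46 mm above the counter: the left plain strip, 50 mm wide, where it may be pushed.
- right_corner (a point): The same on the right (-y): 85 mm to the right of the middle, 46 mm above the counter.
- dock: The charging dock, fixed to the counter: an aluminium stop bar 220 mm long (along its y), 55 mm high, a black charger behind it, a flat dark mark on the counter in front, no side guides. Origin on the counter where the centre of the pack's underside lies when home; x forward (away from the robot), y left, z up. The stop's face is at x = +61 mm.
- keeper (a joint): Angle of the keeper bar about its upright pivot, rad. 0: fully open, pointing outward, 100 degrees anticlockwise (from above) from the dock's x. Grows anticlockwise, round the robot's side, to its end stop at 2.967: fully shut, pointing to the dock's -y, 12 mm behind the near face of a pack that is home. Light friction (about 2 N at the pin); stays where it is left.
- keeper_pivot (a point): The keeper's pivot axis, at the height of the top of its hub (49 mm above the counter). In the dock's frame it is at x = -80 mm, y = +155 mm.
- keeper_pin (a point): Top of the upright round pin on the keeper bar, 12 mm in diameter, 72 mm from the pivot, top 85 mm above the counter. The bar is 85 mm long from the pivot, 16 mm wide, 14 mm thick, from 29 to 43 mm above the counter; the pin stands 42 mm above the bar.
- oil: A closed oil bottle, 52 mm in diameter and 130 mm tall, beside the dock on the -y side. Origin at the centre of its underside. To be left alone.
- cell: A small dark cordless-tool battery, 100 x 70 x 62 mm, lying beside the dock on the +y side. Origin at the centre of its underside. To be left alone.

How it is judged (in metres and radians):
On the way, in this order (a step that is already met when the one before it is completed fails the run):
1. the pack stands home: flush and square against the stop, its ends in line with the stop's, the keeper still open (x of pack in the frame of dock between -0.008 and 0.008 m and y of pack in the frame of dock between -0.02 and 0.02 m and angle between the x axis of pack and the x axis of dock, either way round below 0.06 rad and angle between pack's own z axis and vertical below 0.05 rad and linear speed of pack below 0.02 m/s and value of joint keeper below 2 rad), for 0.2 s.
2. the keeper bar is fully shut behind the pack (value of joint keeper above 2.85 rad), for 0.2 s.
At the end, for the whole second after the job is handed in: The pack is home and at rest: its origin within 8 mm of the dock's origin along the dock's x and within 20 mm along its y, within 0.06 rad of square, standing flat; and the keeper is shut (joint above 2.85 of 2.967 rad) (x of pack in the frame of dock between -0.008 and 0.008 m and y of pack in the frame of dock between -0.02 and 0.02 m and angle between the x axis of pack and the x axis of dock, either way round below 0.06 rad and angle between pack's own z axis and vertical below 0.05 rad and linear speed of pack below 0.02 m/s and value of joint keeper above 2.85 rad); the robot touches nothing.
It fails at once if the button panel is touched (over 1 N) (contact force between anything else and panel above 1 N).
It fails at once if the pack is swung more than 0.7 rad (40 degrees) out of square with the dock (angle between the x axis of pack and the x axis of dock, either way round above 0.7 rad).
It fails at once if the pack is tipped more than 0.15 rad (angle between pack's own z axis and vertical above 0.15 rad).
It fails at once if the oil bottle or the small battery is moved more than 20 mm (distance of any of oil, cell from where it was at the start of the episode above 0.02 m).
It also fails if it takes over 64 s, if anything falls off the work surface, if the arm or the gripper's body presses on something with over 40 N, if the wrist force passes 120 N, or if a joint passes its speed limit or range.

## Robot

A 6-joint arm with a two-finger parallel gripper is mounted at the origin on the work surface. World frame = base frame: x ahead of the robot, y to its left, z up, the work surface at z = 0. Lengths are in m, angles in degrees, forces in N, time in s.
With the tool pointing down it reaches from about 0.35 to 0.875 m from the base axis. Payload 4.2 kg.
Tool frame: the origin (TCP) lies midway between the tips of the shut fingers; the grasp point (between the pads) lies 19 mm behind it; z points along the fingers, y is the line along which they close (so a half turn about z gives the same grasp; the last joint's range is limited). The gripper opens to 87 mm and grips with 3 to 60 N. Pads are 19 mm wide; open, the fingers measure 117 mm over their backs; the gripper's body (75 mm by 190 mm) begins 51 mm behind the grasp point.
Start: joints at [14.817, 22.042, 0.453, 0, -68.411, -14.817], TCP at [0.625, 0, 0.223] pointing down, gripper open.
Joint ranges: [-179.83, 179.83], [-69.29, 118.12], [-61.27, 80.66], [-181.25, 117.63], [-171.15, -9.14], [-177.46, 177.46]. Speed limits (degrees/s): [159.86, 159.86, 180, 180, 180, 180].

## Interface

Orientations are given as a 3x3 rotation matrix whose columns are the frame's x, y, z axes.
In Python, from station import r, cams gives the robot as it stands.
- The arm moves only by the tool play_rows, never from a script. Its argument "commands" is text: rows parted by semicolons, each of 6 numbers parted by spaces: the shift along the world's x, y, z normalised to -1 to 1, where 1 is 30 mm, then the turn, a rotation vector about the world's x, y, z normalised to -1 to 1, where 1 is 0.15 rad. A call has 1 to 20 rows; each row shifts and turns the commanded pose from where the row before left it; what a row does not reach is not made up. A row lasts 1/10 s, in which the tool goes at most 50 mm and 8.59 degrees, less where a joint would pass 70% of its speed; a pose out of reach is approached as far as the arm can. A call with a number of a shift or a turn outside -1 to 1 is refused whole. A call with a gripper value outside its range is refused whole. "grip" is the finger opening in mm, from 0 to 87, set as the call begins (left out, the last holds). The fingers move at their own pace and stop on an object; the grip force is fixed at half the most. Time passes only in rows, so rows that do not move let the fingers close. It gives the time, the measured TCP pose, the force, the opening and the grip force at its end, in the units of the state.
- r.sense(): the state, without advancing time (a new reading comes with each control period).
- cams.capture(name): name is "scene" or "side" or "wrist"; returns (picture, depth): 480x640x3 uint8, blue, green, red; 480x640 float32, m along the optical axis (not along the pixel's ray), 0 where there is no reading.
- cams.camera_info(name): a dict with "mtx" (3x3 intrinsics, pixels), "R" (3x3) and "t" (3): a world point X has camera coordinates R X + t. Camera axes: x right, y down, z forward; pixel columns grow to the right and rows downward; lengths in m; the calibration is good to about 2 mm. A picture is of the moment at which its call begins: read the wrist's pose just before it. camera_info takes no time and is no camera call; for the wrist camera it gives the pose at the moment of the call.
- r.finish_job(): hands the job in; it is judged then, once.
The state is a dict: "time_s": time; "joints": joint angles; "joint_velocities": joint speeds; "effort": joint torques, N m; "tcp_pos": TCP position; "ee_rot": TCP orientation; "wrist_force": force on the tool from outside, world axes, zero at the start; "moment": the same for the moment, N m; "gripper_width": opening from 0.0 (shut) to 1.0 (fully open); "gripper_force": force on a finger pad.
Only numpy, scipy, OpenCV 4.12 (cv2) and the standard library are available. Lean on these libraries where they do the work, as an engineer would, in place of code of your own. Each camera call takes 0.05 s, during which the arm holds its last target. There are 200 camera calls.

## Working session

There is one attempt and no reset: what is moved stays moved. The work goes in short steps, Python scripts to look and compute and a tool call to move; the robot and the scene stay as the last step left them, time stands still between calls to the robot, and variables do not carry over. Pictures are saved under pics/ and viewed, at most 10 in all, crops included, and the job is handed in when it is done.

Besides the shell and the picture viewer there is one more tool, called by a JSON object that holds its "fn" and its "kwargs", one argument or row to a line. play_rows: Moves the arm, as the interface text tells. Scaled input: -1 to 1 covers 30 mm each way for a shift and 0.15 rad each way for a turn. Its arguments: {"type":"object","properties":{"commands":{"type":"string"},"grip":{"type":"number"}},"required":["commands"]}

```bash
ls; mkdir -p pics
python3 - <<'E'
from station import r,cams
import cv2,numpy as np
for n in("scene","side"):
    p,d=cams.capture(n);cv2.imwrite(f"pics/{n}0.png",p);np.save(f"pics/{n}0d.npy",d)
    i=cams.camera_info(n);print(n,i["mtx"].round(1).tolist(),i["R"].round(3).tolist(),i["t"].round(3).tolist())
s=r.sense();print(s["time_s"],s["tcp_pos"],s["ee_rot"],s["wrist_force"])
E
```

```text
pics
scene [[600.1, 0.0, 310.3], [0.0, 600.1, 235.6], [0.0, 0.0, 1.0]] [[-0.739, 0.674, 0.019], [0.433, 0.495, -0.753], [-0.517, -0.548, -0.657]] [0.426, -0.2, 1.501]
side [[561.2, 0.0, 322.6], [0.0, 561.2, 234.6], [0.0, 0.0, 1.0]] [[0.695, -0.719, -0.011], [-0.548, -0.52, -0.656], [0.466, 0.462, -0.755]] [-0.394, 0.367, 0.808]
0.1 [6.24477708e-01 3.43433412e-05 2.21573085e-01] [[-1.53155874e-04 -9.99998118e-01 -1.93410096e-03]
 [-9.99999984e-01  1.53325035e-04 -8.73144119e-05]
 [ 8.76107937e-05  1.93408756e-03 -9.99998126e-01]] [-0.53504104  0.08752885 -0.77588558]
```

View pics/scene0.png

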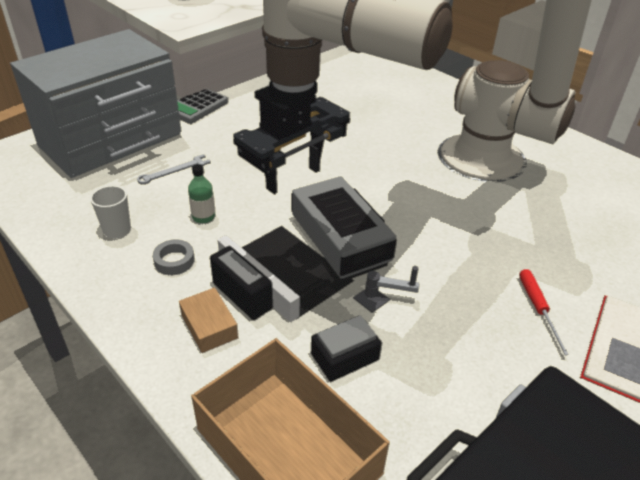

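View pics/side0.png

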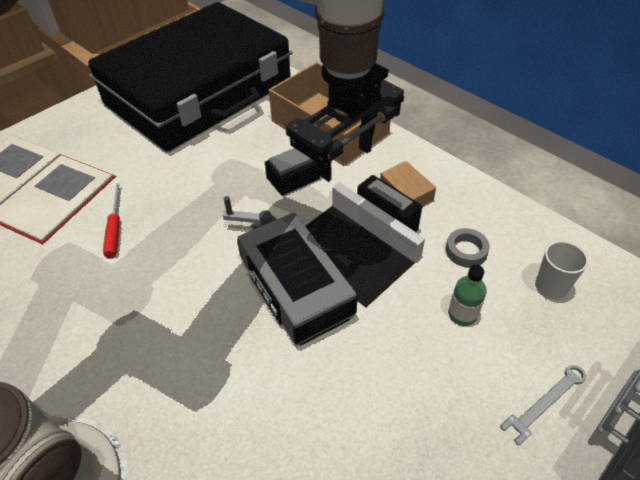

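The scene view shows the pack at about (343,228), the dock stop at (260,275), the keeper pivot at (372,290) with its pin at (415,275), the cell at (346,345) and the oil at (201,195). The side view shows the pack at (297,275), the stop at (377,220), the keeper pin at (227,205) and the oil at (467,300). Next I'll measure these with the depth data.

```bash
cat > h.py <<'E'
import numpy as np,cv2
from station import r,cams
def cloud(n,p=None,d=None):
    if p is None: p,d=cams.capture(n)
    i=cams.camera_info(n);v,u=np.mgrid[:480,:640]
    K=i["mtx"];c=np.stack([(u-K[0,2])/K[0,0]*d,(v-K[1,2])/K[1,1]*d,d],-1)
    X=(c-i["t"])@i["R"]
    X[d<=0]=np.nan
    return p,X
def rect(P):
    (c,s,a)=cv2.minAreaRect((P[:,:2]*1000).astype(np.float32))
    b=cv2.boxPoints((c,s,a));return np.round(c,1),np.round(s,1),round(a,1),b.round(0).tolist()
def blobs(X,lo,hi,amin=40,roi=(0.3,0.95,-.4,.45)):
    m=((X[...,2]>lo)&(X[...,2]<hi)&(X[...,0]>roi[0])&(X[...,0]<roi[1])&(X[...,1]>roi[2])&(X[...,1]<roi[3])).astype(np.uint8)
    n,l,st,ce=cv2.connectedComponentsWithStats(m)
    return [(ce[k].round(),X[l==k]) for k in range(1,n) if st[k,4]>=amin]
E
python3 - <<'E'
from h import *
for n in("scene","side"):
    p,X=cloud(n,cv2.imread(f"pics/{n}0.png"),np.load(f"pics/{n}0d.npy"))
    for lo,hi in((.072,.09),(.048,.062),(.12,.14),(.035,.047)):
        for c,P in blobs(X,lo,hi,25): print(n,lo,c,len(P),"z",np.median(P[:,2]).round(4),*rect(P))
    for q in ([(275,190),(315,165)] if n=="scene" else []): print(q,X[q[1],q[0]])
E
```

```text
scene 0.072 [343. 215.] 4457 z 0.0799 [489.4  -2.3] [224.  126.6] 74.1 [[398.0, -93.0], [520.0, -127.0], [581.0, 88.0], [459.0, 123.0]]
scene 0.072 [200. 191.] 234 z 0.0822 [ 661.7 -245.1] [37.3 51.2] 68.5 [[631.0, -253.0], [679.0, -272.0], [692.0, -237.0], [645.0, -218.0]]
scene 0.072 [109. 199.] 549 z 0.082 [ 820.3 -338.1] [73.1 71.6] 51.0 [[769.0, -344.0], [825.0, -389.0], [871.0, -332.0], [815.0, -287.0]]
scene 0.072 [240. 269.] 1258 z 0.0756 [739.5 -12.5] [129.7  48.7] 90.0 [[715.0, -77.0], [764.0, -77.0], [764.0, 52.0], [715.0, 52.0]]
scene 0.072 [415. 270.] 59 z 0.0819 [511.1 201.5] [12.6 12. ] 1.7 [[505.0, 207.0], [505.0, 195.0], [518.0, 196.0], [517.0, 208.0]]
scene 0.072 [304. 396.] 2084 z 0.0836 [874.  280.9] [150.8 241.9] 0.3 [[798.0, 402.0], [799.0, 160.0], [950.0, 160.0], [949.0, 402.0]]
scene 0.048 [201. 202.] 144 z 0.0552 [ 666.6 -241.6] [24.6 51. ] 56.9 [[639.0, -238.0], [681.0, -266.0], [695.0, -245.0], [652.0, -217.0]]
scene 0.048 [109. 201.] 106 z 0.0561 [ 810.9 -363.4] [14.7 46.4] 70.8 [[787.0, -363.0], [830.0, -378.0], [835.0, -364.0], [791.0, -349.0]]
scene 0.0
[... 6746 characters left out ...]
 -79.0], [721.0, -78.0]]
side 0.035 [243. 256.] 25 z 0.0414 [457.9  99.3] [38.1  1.5] 75.7 [[452.0, 81.0], [454.0, 81.0], [463.0, 118.0], [462.0, 118.0]]
side 0.035 [562. 263.] 124 z 0.0417 [ 843.  -335.5] [12.7 45.4] 8.9 [[833.0, -314.0], [840.0, -359.0], [853.0, -357.0], [846.0, -312.0]]
side 0.035 [301. 314.] 379 z 0.0414 [436.5 -47.6] [ 97.6 208.8] 20.8 [[354.0, 33.0], [428.0, -163.0], [519.0, -128.0], [445.0, 67.0]]
side 0.035 [553. 283.] 147 z 0.0409 [ 799.8 -344.8] [25.9 62. ] 13.0 [[780.0, -317.0], [794.0, -378.0], [819.0, -372.0], [805.0, -312.0]]
side 0.035 [463. 310.] 122 z 0.0409 [ 641.6 -262.1] [23.4 51.3] 17.0 [[623.0, -241.0], [638.0, -290.0], [660.0, -283.0], [645.0, -234.0]]
```

{"fn": "play_rows", "kwargs": {
  "commands": "-.96 -.21 0 0 0 -.46; -.96 -.21 0 0 0 -.46; -.96 -.21 0 0 0 -.46; -.96 -.21 0 0 0 -.46; -.96 -.21 0 0 0 0; -.96 -.21 0 0 0 0; -.96 -.21 0 0 0 0; -.96 -.21 0 0 0 0; -.96 -.21 0 0 0 0; 0 0 -.9 0 0 0; 0 0 -.9 0 0 0; 0 0 -.9 0 0 0; 0 0 -.9 0 0 0; 0 0 0 0 0 0; 0 0 0 0 0 0",
  "grip": 0
}}

```text
time_s: 1.6
tcp_pos: [0.3659, -0.0568, 0.1148]
ee_rot: [[-0.272, -0.962, -0.001], [-0.962, 0.272, -0.001], [0.001, 0.0, -1.0]]
wrist_force: [0.1, -0.7, -0.0]
gripper_width: 0.007
gripper_force: 0.0
```

{"fn": "play_rows", "kwargs": {
  "commands": "0 0 -.9 0 0 0; 0 0 -.9 0 0 0; 0 0 -.8 0 0 0; 0 0 0 0 0 0; 0 0 0 0 0 0"
}}

```text
time_s: 2.1
tcp_pos: [0.3671, -0.0564, 0.0377]
ee_rot: [[-0.272, -0.962, 0.002], [-0.962, 0.272, 0.0], [-0.001, -0.002, -1.0]]
wrist_force: [0.1, 0.4, -1.1]
gripper_width: 0.006
gripper_force: 0.0
```

```bash
cat >> h.py <<'E'
D0={"scene":(690.3-61,-12.5),"side":(688.2-61,-14.8)}   # dock origin per camera (mm), yaw ~0
DW=np.array([628.3,-13.6])
def pack():
    """pack pose in dock frame (mm, deg), mean of both cameras"""
    o=[]
    for n in("scene","side"):
        p,X=cloud(n)
        B=[P for c,P in blobs(X,.074,.086,800,(.3,.72,-.25,.2)) if len(P)>1500]
        if not B: print(n,"no blob");continue
        P=np.vstack(B)[:,:2]*1000
        for _ in range(2):
            c,s,a=cv2.minAreaRect(P.astype(np.float32))
            if s[0]<s[1]: s=s[::-1];a+=90
            psi=(a-90+90)%180-90
            # trim stray points: re-centre with percentile extents
        t=np.deg2rad(psi);ex=np.array([np.cos(t),np.sin(t)]);ey=np.array([-ex[1],ex[0]])
        u,v=P@ex,P@ey
        cc=ex*(np.percentile(u,.5)+np.percentile(u,99.5))/2+ey*(np.percentile(v,.5)+np.percentile(v,99.5))/2
        e=(np.ptp(u),np.ptp(v));w=cc-D0[n]
        print(n,"rel",w.round(1),"psi",round(psi,1),"ext",np.round(e,0));o.append([*w,psi])
    return np.mean(o,0)
def plan(pose,side,psi1,n,off,pre=0):
    """pose dock-rel mm,deg; side -1 right,+1 left; rows to swing pack to psi1 about opposite runner.
    off: TCP distance behind face"""
    s=r.sense();x,y,psi=pose;c=DW+[x,y]
    R=lambda a:np.array([[np.cos(a),-np.sin(a)],[np.sin(a),np.cos(a)]])
    a0,a1=np.deg2rad(psi),np.deg2rad(psi1);piv=c+R(a0)@[0,-98*side]
    L=np.array([-60-off,85*side])-[0,-98*side]
    rot=s["ee_rot"];yaw=np.arctan2(-rot[0,0],-rot[1,0]);yaw=np.arctan2(rot[0,0],-rot[1,0])
    t=s["tcp_pos"]*1000
    print("tcp",t.round(1),"yaw",np.rad2deg(yaw).round(1),"F",s["wrist_force"].round(1),"t",s["time_s"])
    q=piv+R(a0)@L;print("start pose",q.round(1),"delta rows",((q-t[:2])/30).round(2),"dyaw",((a0-yaw)/.15).round(2))
    out=[]
    for k in range(n):
        b=piv+R(a0+(a1-a0)*(k+1)/n)@L
        out.append("%.2f %.2f 0 0 0 %.2f"%(*((b-q)/30),(a1-a0)/n/.15));q=b
    print("; ".join(out));print("end centre rel",(piv+R(a1)@[0,98*side]-DW).round(1))
E
python3 - <<'E'
from h import *
p=pack();print(p);plan(p,-1,14,16,15)
cv2.imwrite("pics/w1.png",cams.capture("wrist")[0])
E
```

```text
scene rel [-138.7   10.8] psi -15.8 ext [127. 225.]
side rel [-136.7    7.2] psi -15.8 ext [120. 221.]
[-137.69142966    9.01019758  -15.79864883]
tcp [367.4 -56.3  38.1] yaw -15.8 F [ 0.4 -0.7 -1. ] t 2.2
start pose [395.3 -66. ] delta rows [ 0.93 -0.32] dyaw -0.0
0.17 -0.13 0 0 0 0.22; 0.17 -0.12 0 0 0 0.22; 0.18 -0.12 0 0 0 0.22; 0.18 -0.11 0 0 0 0.22; 0.19 -0.11 0 0 0 0.22; 0.19 -0.10 0 0 0 0.22; 0.19 -0.09 0 0 0 0.22; 0.20 -0.09 0 0 0 0.22; 0.20 -0.08 0 0 0 0.22; 0.20 -0.07 0 0 0 0.22; 0.20 -0.07 0 0 0 0.22; 0.21 -0.06 0 0 0 0.22; 0.21 -0.05 0 0 0 0.22; 0.21 -0.05 0 0 0 0.22; 0.21 -0.04 0 0 0 0.22; 0.21 -0.03 0 0 0 0.22
end centre rel [-87.3   8.2]
```

View pics/w1.png

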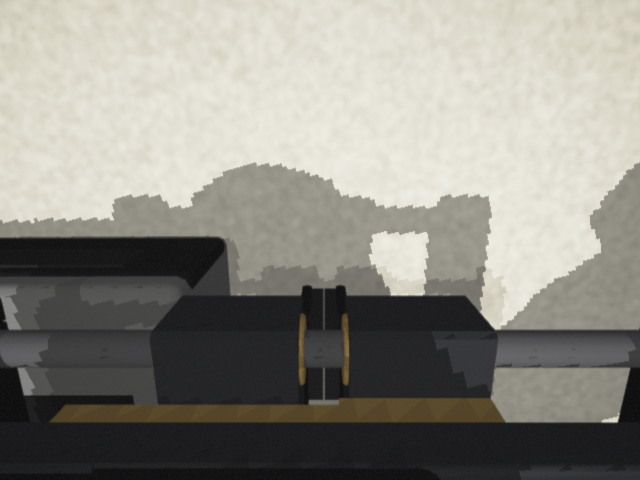

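The wrist view shows the shut fingers at about (324,340) and the pack's near right edge at left (about x=225), so the tool stands clear behind the right corner.

{"fn": "play_rows", "kwargs": {
  "commands": ".21 -.06 0 0 0 0; .21 -.06 0 0 0 0; .21 -.06 0 0 0 0; .16 -.05 0 0 0 0; .06 -.02 0 0 0 0; .06 -.02 0 0 0 0"
}}

```text
time_s: 2.85
tcp_pos: [0.3931, -0.065, 0.0364]
ee_rot: [[-0.273, -0.962, -0.001], [-0.962, 0.273, -0.0], [0.0, 0.001, -1.0]]
wrist_force: [0.2, 0.2, -0.1]
gripper_width: 0.007
gripper_force: 0.0
```

{"fn": "play_rows", "kwargs": {
  "commands": ".06 -.02 0 0 0 0; .06 -.02 0 0 0 0; .06 -.02 0 0 0 0;0 0 0 0 0 0"
}}

```text
time_s: 3.25
tcp_pos: [0.3977, -0.0666, 0.0364]
ee_rot: [[-0.273, -0.962, -0.002], [-0.962, 0.273, 0.0], [0.0, 0.002, -1.0]]
wrist_force: [-2.2, 1.8, 1.9]
gripper_width: 0.006
gripper_force: 1.7
```

Contact is made with the TCP about 12.5 mm behind the face. Next is the first swing.

{"fn": "play_rows", "kwargs": {
  "commands": ".17 -.13 0 0 0 .22; .17 -.12 0 0 0 .22; .18 -.12 0 0 0 .22; .18 -.11 0 0 0 .22; .19 -.11 0 0 0 .22; .19 -.10 0 0 0 .22; .19 -.09 0 0 0 .22; .20 -.09 0 0 0 .22; .20 -.08 0 0 0 .22; .20 -.07 0 0 0 .22"
}}

```text
time_s: 4.25
tcp_pos: [0.4452, -0.0986, 0.0359]
ee_rot: [[0.053, -0.998, -0.019], [-0.999, -0.053, -0.002], [0.001, 0.019, -1.0]]
wrist_force: [-17.7, -0.9, 17.8]
gripper_width: 0.005
gripper_force: 10.8
```

Run:
```python
from h import *
p=pack();print(p);plan(p,-1,14,8,12.5)
```

```text
scene rel [-111.3    3.3] psi -1.3 ext [149. 225.]
side rel [-151.6   60.6] psi -31.5 ext [ 74. 155.]
[-131.42337906   31.92744636  -16.41866493]
tcp [447.4 -98.8  35.9] yaw 3.0 F [-12.2  -4.   11.8] t 4.35
start pose [403.3 -42.7] delta rows [-1.47  1.87] dyaw -2.26
0.35 -0.26 0 0 0 0.44; 0.37 -0.23 0 0 0 0.44; 0.38 -0.21 0 0 0 0.44; 0.40 -0.18 0 0 0 0.44; 0.41 -0.16 0 0 0 0.44; 0.42 -0.13 0 0 0 0.44; 0.42 -0.10 0 0 0 0.44; 0.43 -0.07 0 0 0 0.44
end centre rel [-80.   30.8]
```

Run:
```python
from h import *
a=cams.capture("scene")[0][100:340,180:500];b=cams.capture("side")[0][160:400,130:450]
cv2.imwrite("pics/c2.png",np.hstack([cv2.resize(a,None,fx=1.25,fy=1.25,interpolation=2),cv2.resize(b,None,fx=1.25,fy=1.25,interpolation=2)]))
```

```text
(no output)
```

View pics/c2.png

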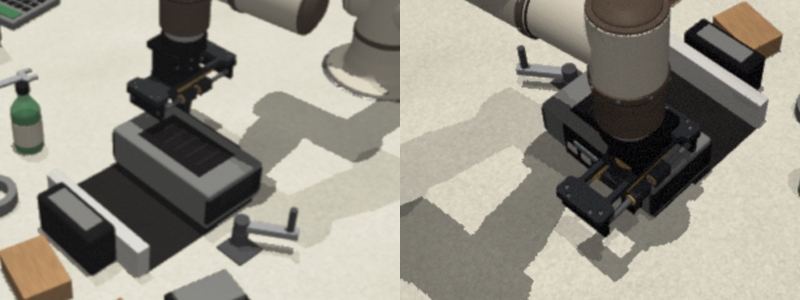

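The scene half shows the pack roughly square with its top clear, and the fingers at its near right corner. The upward force equals the push, which suggests the flared part of the finger is on the pack's top edge. I'll back off, raise the tool and touch again.

{"fn": "play_rows", "kwargs": {
  "commands": "-.2 0 0 0 0 0; -.1 0 .3 0 0 0; 0 0 .3 0 0 0; 0 0 0 0 0 0; .1 0 0 0 0 0; .1 0 0 0 0 0; .1 0 0 0 0 0; .1 0 0 0 0 0; .1 0 0 0 0 0;0 0 0 0 0 0"
}}

```text
time_s: 5.45
tcp_pos: [0.4528, -0.098, 0.0534]
ee_rot: [[0.052, -0.998, -0.018], [-0.999, -0.052, -0.001], [0.0, 0.018, -1.0]]
wrist_force: [-15.2, 1.6, 13.9]
gripper_width: 0.005
gripper_force: 8.7
```

{"fn": "play_rows", "kwargs": {
  "commands": ".2 -.06 0 0 0 .2; .2 -.06 0 0 0 .2; .2 -.05 0 0 0 .2; .2 -.04 0 0 0 .2; .2 -.04 0 0 0 .2; .2 -.03 0 0 0 .2; .2 -.02 0 0 0 .2; .2 -.01 0 0 0 .2"
}}

```text
time_s: 6.25
tcp_pos: [0.5009, -0.1082, 0.0534]
ee_rot: [[0.289, -0.957, -0.018], [-0.957, -0.289, -0.002], [-0.003, 0.017, -1.0]]
wrist_force: [-13.1, -4.6, 12.1]
gripper_width: 0.005
gripper_force: 8.2
```

{"fn": "play_rows", "kwargs": {
  "commands": "-.2 0 0 0 0 0; -.6 -.15 0 0 0 0; -.6 -.1 .3 0 0 0; 0 0 .9 0 0 0; 0 0 .9 0 0 0; 0 0 .5 0 0 0; -.5 .9 0 0 0 0; -.5 .9 0 0 0 0; -.3 .9 0 0 0 0;0 0 0 0 0 0"
}}

```text
time_s: 7.25
tcp_pos: [0.4271, -0.031, 0.1326]
ee_rot: [[0.293, -0.956, 0.001], [-0.956, -0.293, 0.001], [-0.0, -0.001, -1.0]]
wrist_force: [1.0, -0.5, 0.3]
gripper_width: 0.005
gripper_force: 0.0
```

Run:
```python
from h import *
p=pack();print(p);plan(p,1,-14,16,12.5)
```

```text
scene rel [-81.2   5.2] psi 15.0 ext [132. 222.]
side rel [-72.6 -29.2] psi 15.4 ext [126. 156.]
[-76.88124803 -11.98052079  15.18640041]
tcp [428.1 -32.4 132.6] yaw 16.9 F [ 0.2 -0.4 -0.2] t 7.35
start pose [459.2  37.5] delta rows [1.04 2.33] dyaw -0.2
0.17 0.12 0 0 0 -0.21; 0.17 0.12 0 0 0 -0.21; 0.18 0.11 0 0 0 -0.21; 0.18 0.11 0 0 0 -0.21; 0.18 0.10 0 0 0 -0.21; 0.19 0.09 0 0 0 -0.21; 0.19 0.09 0 0 0 -0.21; 0.19 0.08 0 0 0 -0.21; 0.19 0.08 0 0 0 -0.21; 0.20 0.07 0 0 0 -0.21; 0.20 0.06 0 0 0 -0.21; 0.20 0.06 0 0 0 -0.21; 0.20 0.05 0 0 0 -0.21; 0.20 0.04 0 0 0 -0.21; 0.21 0.04 0 0 0 -0.21; 0.21 0.03 0 0 0 -0.21
end centre rel [-27.5 -11.5]
```

Run:
```python
from h import *
plan((-80,3.5,15.2),1,-16,18,12.5)
```

```text
tcp [428.1 -32.4 132.6] yaw 16.9 F [ 0.2 -0.4 -0.2] t 7.35
start pose [456.1  52.9] delta rows [0.93 2.84] dyaw -0.2
0.16 0.12 0 0 0 -0.20; 0.16 0.11 0 0 0 -0.20; 0.17 0.11 0 0 0 -0.20; 0.17 0.10 0 0 0 -0.20; 0.17 0.10 0 0 0 -0.20; 0.18 0.09 0 0 0 -0.20; 0.18 0.09 0 0 0 -0.20; 0.18 0.08 0 0 0 -0.20; 0.18 0.07 0 0 0 -0.20; 0.19 0.07 0 0 0 -0.20; 0.19 0.06 0 0 0 -0.20; 0.19 0.06 0 0 0 -0.20; 0.19 0.05 0 0 0 -0.20; 0.19 0.05 0 0 0 -0.20; 0.19 0.04 0 0 0 -0.20; 0.20 0.03 0 0 0 -0.20; 0.20 0.03 0 0 0 -0.20; 0.20 0.02 0 0 0 -0.20
end centre rel [-27.3   3.1]
```

{"fn": "play_rows", "kwargs": {
  "commands": ".05 .88 0 0 0 -.2; .05 .88 0 0 0 0; .05 .88 0 0 0 0; 0 0 -.94 0 0 0; 0 0 -.94 0 0 0; 0 0 -.94 0 0 0; 0 0 0 0 0 0; .2 .05 0 0 0 0; .2 .05 0 0 0 0; .2 .05 0 0 0 0; .1 .03 0 0 0 0; 0 0 0 0 0 0"
}}

```text
time_s: 8.55
tcp_pos: [0.4541, 0.052, 0.0486]
ee_rot: [[0.261, -0.965, 0.002], [-0.965, -0.261, 0.001], [-0.0, -0.002, -1.0]]
wrist_force: [-0.6, -0.1, -0.1]
gripper_width: 0.006
gripper_force: 0.0
```

{"fn": "play_rows", "kwargs": {
  "commands": ".06 .02 0 0 0 0; .06 .02 0 0 0 0; 0 0 0 0 0 0"
}}

```text
time_s: 8.85
tcp_pos: [0.4568, 0.0529, 0.048]
ee_rot: [[0.261, -0.965, 0.0], [-0.965, -0.261, 0.0], [0.0, -0.0, -1.0]]
wrist_force: [-0.1, 0.0, -0.9]
gripper_width: 0.007
gripper_force: 0.0
```

{"fn": "play_rows", "kwargs": {
  "commands": ".06 .02 0 0 0 0; .06 .02 0 0 0 0; .06 .02 0 0 0 0; 0 0 0 0 0 0"
}}

```text
time_s: 9.25
tcp_pos: [0.4598, 0.0538, 0.0477]
ee_rot: [[0.26, -0.966, -0.005], [-0.966, -0.26, -0.002], [0.0, 0.005, -1.0]]
wrist_force: [-5.9, -0.6, 5.1]
gripper_width: 0.005
gripper_force: 3.4
```

{"fn": "play_rows", "kwargs": {
  "commands": ".16 .12 0 0 0 -.2; .16 .11 0 0 0 -.2; .17 .11 0 0 0 -.2; .17 .10 0 0 0 -.2; .17 .10 0 0 0 -.2; .18 .09 0 0 0 -.2; .18 .09 0 0 0 -.2; .18 .08 0 0 0 -.2; .18 .07 0 0 0 -.2; .19 .07 0 0 0 -.2; .19 .06 0 0 0 -.2; .19 .06 0 0 0 -.2"
}}

```text
time_s: 10.45
tcp_pos: [0.5197, 0.0844, 0.0474]
ee_rot: [[-0.098, -0.995, -0.013], [-0.995, 0.098, -0.004], [0.006, 0.012, -1.0]]
wrist_force: [-14.3, 0.3, 12.0]
gripper_width: 0.002
gripper_force: 8.2
```

{"fn": "play_rows", "kwargs": {
  "commands": ".19 .05 0 0 0 -.2; .19 .05 0 0 0 -.2; .19 .04 0 0 0 -.2; .2 .03 0 0 0 -.2; .2 .03 0 0 0 -.2; .2 .02 0 0 0 -.2"
}}

```text
time_s: 11.05
tcp_pos: [0.556, 0.0922, 0.0475]
ee_rot: [[-0.274, -0.962, -0.01], [-0.962, 0.274, -0.003], [0.005, 0.009, -1.0]]
wrist_force: [-11.2, 3.2, 8.6]
gripper_width: 0.006
gripper_force: 7.1
```

{"fn": "play_rows", "kwargs": {
  "commands": "-.2 .03 0 0 0 0; -.6 .15 0 0 0 0; -.6 .1 .3 0 0 0; 0 0 .9 0 0 0; 0 0 .9 0 0 0; 0 0 .5 0 0 0; -.9 -.9 0 0 0 0; -.9 -.9 0 0 0 0; -.4 -.9 0 0 0 0; 0 -.9 0 0 0 0; 0 -.9 0 0 0 0; 0 0 0 0 0 0"
}}

```text
time_s: 12.25
tcp_pos: [0.4526, -0.0355, 0.126]
ee_rot: [[-0.275, -0.961, 0.001], [-0.961, 0.275, 0.0], [-0.0, -0.001, -1.0]]
wrist_force: [0.4, 0.3, 0.4]
gripper_width: 0.005
gripper_force: 0.0
```

Run:
```python
from h import *
p=pack();print(p);plan(p,-1,0,8,10)
```

```text
scene rel [-24.    9.2] psi -13.6 ext [127. 223.]
side rel [-24.4   4.8] psi -14.0 ext [125. 224.]
[-24.2045689    7.01430313 -13.82318115]
tcp [453.1 -33.8 126. ] yaw -15.9 F [0.  0.1 0. ] t 12.35
start pose [515.8 -72.4] delta rows [ 2.09 -1.29] dyaw 0.24
0.16 -0.11 0 0 0 0.20; 0.17 -0.10 0 0 0 0.20; 0.17 -0.10 0 0 0 0.20; 0.17 -0.09 0 0 0 0.20; 0.18 -0.09 0 0 0 0.20; 0.18 -0.08 0 0 0 0.20; 0.18 -0.08 0 0 0 0.20; 0.18 -0.07 0 0 0 0.20
end centre rel [-0.8  4.2]
```

{"fn": "play_rows", "kwargs": {
  "commands": ".64 -.54 0 0 0 .24; .64 -.54 0 0 0 0; 0 0 -.87 0 0 0; 0 0 -.87 0 0 0; 0 0 -.87 0 0 0; 0 0 0 0 0 0; .2 -.05 0 0 0 0; .2 -.05 0 0 0 0; .2 -.05 0 0 0 0; .06 -.02 0 0 0 0; .06 -.02 0 0 0 0; .06 -.02 0 0 0 0; 0 0 0 0 0 0"
}}

```text
time_s: 13.65
tcp_pos: [0.5148, -0.0724, 0.0478]
ee_rot: [[-0.238, -0.971, 0.0], [-0.971, 0.238, 0.0], [-0.0, -0.0, -1.0]]
wrist_force: [0.6, -0.1, 0.4]
gripper_width: 0.004
gripper_force: 0.0
```

{"fn": "play_rows", "kwargs": {
  "commands": ".06 -.02 0 0 0 0; .06 -.02 0 0 0 0; 0 0 0 0 0 0"
}}

```text
time_s: 13.95
tcp_pos: [0.5167, -0.0732, 0.0475]
ee_rot: [[-0.238, -0.971, -0.003], [-0.971, 0.238, 0.0], [0.001, 0.003, -1.0]]
wrist_force: [-4.8, 2.6, 3.3]
gripper_width: 0.008
gripper_force: 2.4
```

{"fn": "play_rows", "kwargs": {
  "commands": ".16 -.11 0 0 0 .2; .17 -.10 0 0 0 .2; .17 -.10 0 0 0 .2; .17 -.09 0 0 0 .2; .18 -.09 0 0 0 .2; .18 -.08 0 0 0 .2"
}}

```text
time_s: 14.55
tcp_pos: [0.542, -0.0911, 0.0474]
ee_rot: [[-0.06, -0.998, -0.015], [-0.998, 0.06, -0.001], [0.001, 0.015, -1.0]]
wrist_force: [-15.1, 2.7, 13.5]
gripper_width: 0.001
gripper_force: 8.9
```

{"fn": "play_rows", "kwargs": {
  "commands": ".18 -.08 0 0 0 .2; .18 -.07 0 0 0 .2; .06 0 0 0 0 0; 0 0 0 0 0 0"
}}

```text
time_s: 14.95
tcp_pos: [0.5548, -0.0964, 0.0474]
ee_rot: [[-0.002, -1.0, -0.015], [-1.0, 0.002, -0.001], [0.001, 0.015, -1.0]]
wrist_force: [-13.9, -1.4, 12.0]
gripper_width: 0.005
gripper_force: 8.0
```

{"fn": "play_rows", "kwargs": {
  "commands": ".07 0 0 0 0 0; .07 0 0 0 0 0; 0 0 0 0 0 0"
}}

```text
time_s: 15.25
tcp_pos: [0.5581, -0.097, 0.0475]
ee_rot: [[-0.002, -1.0, -0.017], [-1.0, 0.002, -0.002], [0.002, 0.017, -1.0]]
wrist_force: [-14.6, -3.7, 13.9]
gripper_width: 0.006
gripper_force: 8.8
```

{"fn": "play_rows", "kwargs": {
  "commands": ".07 0 0 0 0 0; 0 0 0 0 0 0"
}}

```text
time_s: 15.45
tcp_pos: [0.5592, -0.0972, 0.0475]
ee_rot: [[-0.002, -1.0, -0.019], [-1.0, 0.002, -0.002], [0.002, 0.019, -1.0]]
wrist_force: [-18.1, -3.0, 14.6]
gripper_width: 0.005
gripper_force: 10.0
```

{"fn": "play_rows", "kwargs": {
  "commands": "-.3 0 0 0 0 0; -.8 0 0 0 0 0; -.6 0 .3 0 0 0; 0 0 .9 0 0 0; 0 0 .9 0 0 0; -.9 .6 .3 0 0 0; -.9 .9 0 0 0 0; -.5 .9 0 0 0 0; 0 .9 0 0 0 0; 0 0 0 0 0 0"
}}

```text
time_s: 16.45
tcp_pos: [0.4485, 0.0061, 0.1203]
ee_rot: [[0.004, -1.0, 0.003], [-1.0, -0.004, 0.001], [-0.001, -0.003, -1.0]]
wrist_force: [-0.7, 0.0, 0.5]
gripper_width: 0.013
gripper_force: 0.0
```

Run:
```python
from h import *
p=pack();print(p);plan(p,1,0,2,9)
for n in("scene","side"):
    q,X=cloud(n)
    for c,P in blobs(X,.077,.09,8,(.45,.58,.14,.25)): print(n,c,len(P),rect(P)[:2])
    cv2.imwrite(f"pics/{n}5.png",q)
a=cv2.imread("pics/scene5.png")[130:370,180:500];b=cv2.imread("pics/side5.png")[130:370,180:500]
cv2.imwrite("pics/c5.png",np.hstack([cv2.resize(a,None,fx=1.25,fy=1.25),cv2.resize(b,None,fx=1.25,fy=1.25)]))
```

```text
scene rel [0.8 3.6] psi -0.8 ext [128. 223.]
side rel [0.5 0.3] psi -1.0 ext [125. 222.]
[ 0.62661246  1.97285419 -0.92582703]
tcp [448.3   4.4 119.9] yaw 0.1 F [-0.4 -0.3 -0.1] t 16.55
start pose [561.3  74.5] delta rows [3.77 2.33] dyaw -0.12
-0.05 -0.02 0 0 0 0.05; -0.05 -0.02 0 0 0 0.05
end centre rel [-1.  2.]
scene [415. 269.] 46 (array([510.1, 201.7]), array([14.5, 10.3]))
side [227. 199.] 37 (array([508.7, 197.3]), array([12.2, 11.1]))
```

View pics/c5.png

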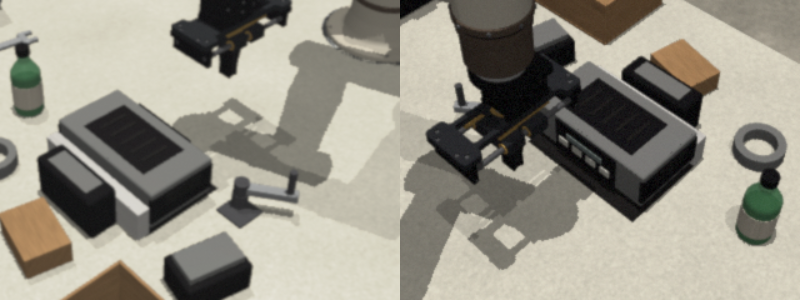

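Both views show the pack flush and square on the stop, the keeper still open with its pin at (511,200) mm, and the oil and cell undisturbed. Now for the keeper.

{"fn": "play_rows", "kwargs": {
  "commands": ".38 .87 0 0 0 0; .38 .87 0 0 0 0; .38 .87 0 0 0 0; .38 .87 0 0 0 0; .38 .87 0 0 0 0; .38 .87 0 0 0 0; .38 .87 0 0 0 0; .38 .87 0 0 0 0; 0 0 0 0 0 0; 0 0 -.7 0 0 0; 0 0 -.7 0 0 0; 0 0 -.7 0 0 0; 0 0 0 0 0 0",
  "grip": 0
}}

```text
time_s: 17.95
tcp_pos: [0.5372, 0.21, 0.0534]
ee_rot: [[-0.002, -1.0, -0.007], [-1.0, 0.002, -0.004], [0.004, 0.006, -1.0]]
wrist_force: [-1.1, 0.0, -0.0]
gripper_width: 0.006
gripper_force: 0.0
```

Run:
```python
from h import *
s=r.sense();t=s["tcp_pos"][:2]*1000;print(s["tcp_pos"],s["wrist_force"].round(1))
c=np.array([550,141.4]);a=np.deg2rad(np.linspace(98,252,20))
P=c+72*np.stack([np.cos(a),np.sin(a)],1);print("d0",((P[0]-t)/30).round(2))
print("; ".join("%.2f %.2f 0 0 0 0"%tuple(d) for d in np.diff(P,axis=0)/30));print(P[-1])
```

```text
[0.53718424 0.2100497  0.05343706] [-1.1  0.  -0. ]
d0 [0.09 0.09]
-0.33 -0.07 0 0 0 0; -0.32 -0.12 0 0 0 0; -0.30 -0.16 0 0 0 0; -0.27 -0.20 0 0 0 0; -0.24 -0.24 0 0 0 0; -0.21 -0.27 0 0 0 0; -0.17 -0.30 0 0 0 0; -0.12 -0.32 0 0 0 0; -0.08 -0.33 0 0 0 0; -0.03 -0.34 0 0 0 0; 0.02 -0.34 0 0 0 0; 0.07 -0.33 0 0 0 0; 0.11 -0.32 0 0 0 0; 0.16 -0.30 0 0 0 0; 0.20 -0.28 0 0 0 0; 0.23 -0.25 0 0 0 0; 0.27 -0.21 0 0 0 0; 0.29 -0.17 0 0 0 0; 0.31 -0.13 0 0 0 0
[527.75077641  72.92393083]
```

{"fn": "play_rows", "kwargs": {
  "commands": ".09 .09 0 0 0 0; -.33 -.07 0 0 0 0; -.32 -.12 0 0 0 0; -.30 -.16 0 0 0 0; -.27 -.20 0 0 0 0; -.24 -.24 0 0 0 0; -.21 -.27 0 0 0 0; -.17 -.30 0 0 0 0"
}}

```text
time_s: 18.75
tcp_pos: [0.4861, 0.1741, 0.0568]
ee_rot: [[0.0, -1.0, 0.0], [-1.0, -0.0, 0.0], [-0.0, -0.0, -1.0]]
wrist_force: [0.4, 1.4, 0.8]
gripper_width: 0.006
gripper_force: 0.9
```

{"fn": "play_rows", "kwargs": {
  "commands": "-.12 -.32 0 0 0 0; -.08 -.33 0 0 0 0; -.03 -.34 0 0 0 0; .02 -.34 0 0 0 0; .07 -.33 0 0 0 0; .11 -.32 0 0 0 0; .16 -.30 0 0 0 0"
}}

```text
time_s: 19.45
tcp_pos: [0.4944, 0.1078, 0.0575]
ee_rot: [[0.001, -1.0, 0.008], [-1.0, -0.001, 0.005], [-0.005, -0.008, -1.0]]
wrist_force: [6.6, 8.6, -2.0]
gripper_width: 0.01
gripper_force: 4.2
```

Run:
```python
from h import *
for n in("scene","side"):
    q,X=cloud(n)
    for c,P in blobs(X,.077,.09,8,(.44,.56,.0,.25)): print(n,c,len(P),rect(P)[:2])
    if n=="scene": cv2.imwrite("pics/c6.png",cv2.resize(q[130:370,260:580],None,fx=2,fy=2))
```

```text
scene [384. 241.] 61 (array([499.3, 114.3]), array([16.6, 29.3]))
side [257. 231.] 95 (array([491.5,  98.1]), array([16.6, 35.3]))
```

View pics/c6.png

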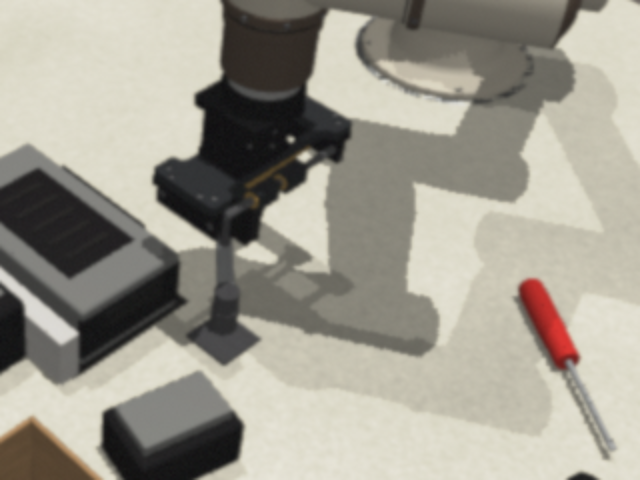

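The crop shows the bar swung to the robot's side and the pin behind the finger at about (235,215). The contact is on the finger's corner, with the force partly radial. I'll back off, turn the tool to face along the tangent, and measure the pin again.

{"fn": "play_rows", "kwargs": {
  "commands": ".2 .3 0 0 0 0; -.5 .5 0 0 0 -.5; -.5 .8 .2 0 0 -.8; -.3 .8 .9 0 0 -.8; 0 .8 .9 0 0 -.8; 0 .9 .3 0 0 -.8; 0 .9 0 0 0 -.8; 0 .9 0 0 0 -.8; 0 .9 0 0 0 -.5; 0 0 0 0 0 0"
}}

```text
time_s: 20.55
tcp_pos: [0.4572, 0.3119, 0.1248]
ee_rot: [[-0.763, -0.646, -0.002], [-0.646, 0.763, -0.002], [0.003, -0.001, -1.0]]
wrist_force: [0.1, -1.2, 0.2]
gripper_width: 0.007
gripper_force: 0.0
```

Run:
```python
from h import *
s=r.sense();print(s["tcp_pos"],s["ee_rot"].round(2).tolist())
for n in("scene","side"):
    q,X=cloud(n)
    for c,P in blobs(X,.075,.09,8,(.42,.56,.0,.25)): print(n,"pin",c,len(P),rect(P)[:2])
    for c,P in blobs(X,.045,.053,20,(.5,.58,.1,.18)): print(n,"hub",c,len(P),rect(P)[:2])
print(pack())
```

```text
[0.45718425 0.3119023  0.12480535] [[-0.76, -0.65, -0.0], [-0.65, 0.76, -0.0], [0.0, -0.0, -1.0]]
scene pin [373. 236.] 43 (array([502.1,  91.5]), array([10.6, 12.3]))
scene hub [373. 276.] 112 (array([552.1, 143.1]), array([25.5, 24.3]))
side pin [262. 232.] 45 (array([499.8,  87.7]), array([11.9, 11.3]))
side hub [265. 215.] 101 (array([551.1, 141.4]), array([26.8, 21.7]))
scene rel [0.8 3.7] psi -1.2 ext [128. 223.]
side rel [0.7 1.8] psi -0.9 ext [126. 222.]
[ 0.73271872  2.73437579 -1.08187866]
```

{"fn": "play_rows", "kwargs": {
  "commands": ".11 -.96 0 0 0 .3; .11 -.96 0 0 0 .3; .11 -.96 0 0 0 0; .11 -.96 0 0 0 0; .11 -.96 0 0 0 0; .11 -.96 0 0 0 0; .11 -.96 0 0 0 0; 0 0 0 0 0 0; 0 0 -.76 0 0 0; 0 0 -.76 0 0 0; 0 0 -.76 0 0 0; 0 0 0 0 0 0"
}}

```text
time_s: 21.95
tcp_pos: [0.4782, 0.1072, 0.0548]
ee_rot: [[-0.704, -0.71, -0.006], [-0.71, 0.704, -0.003], [0.007, 0.002, -1.0]]
wrist_force: [-0.1, -0.5, -0.6]
gripper_width: 0.007
gripper_force: 0.0
```

Run:
```python
from h import *
s=r.sense();t=s["tcp_pos"]*1000;print(t,s["wrist_force"].round(1));R=s["ee_rot"];yaw=np.arctan2(R[0,0],-R[1,0])
c=np.array([551,141.5]);f=np.deg2rad(np.linspace(226,270,9))
u=np.stack([np.cos(f),np.sin(f)],1);tt=np.stack([-np.sin(f),np.cos(f)],1)
P=c+72*u-17*tt;print("d0",((P[0]-t[:2])/30).round(2),"yaw",np.rad2deg(yaw))
print("; ".join("%.2f %.2f 0 0 0 %.2f"%(*d,np.diff(f)[0]/.15) for d in np.diff(P,axis=0)/30));print(P[-1])
```

```text
[478.20524714 107.16441343  54.78719481] [-0.1 -0.5 -0.6]
d0 [ 0.35 -0.19] yaw -44.75302622059626
0.14 -0.19 0 0 0 0.64; 0.16 -0.18 0 0 0 0.64; 0.17 -0.16 0 0 0 0.64; 0.19 -0.15 0 0 0 0.64; 0.20 -0.13 0 0 0 0.64; 0.21 -0.11 0 0 0 0.64; 0.22 -0.09 0 0 0 0.64; 0.23 -0.07 0 0 0 0.64
[534.   69.5]
```

{"fn": "play_rows", "kwargs": {
  "commands": ".18 -.1 0 0 0 0; .17 -.09 0 0 0 0; .14 -.19 0 0 0 .64; .16 -.18 0 0 0 .64; .17 -.16 0 0 0 .64; .19 -.15 0 0 0 .64; .20 -.13 0 0 0 .64; .21 -.11 0 0 0 .64; .22 -.09 0 0 0 .64"
}}

```text
time_s: 22.85
tcp_pos: [0.5307, 0.0727, 0.0586]
ee_rot: [[-0.104, -0.995, 0.001], [-0.995, 0.104, 0.001], [-0.001, -0.001, -1.0]]
wrist_force: [-1.8, 2.3, 0.4]
gripper_width: 0.002
gripper_force: 1.0
```

{"fn": "play_rows", "kwargs": {
  "commands": ".15 -.05 0 0 0 .6; .07 -.02 0 0 0 0; 0 0 0 0 0 0"
}}

```text
time_s: 23.15
tcp_pos: [0.5358, 0.0706, 0.0582]
ee_rot: [[-0.021, -1.0, -0.001], [-1.0, 0.021, 0.001], [-0.0, 0.001, -1.0]]
wrist_force: [-4.7, 2.1, 3.0]
gripper_width: 0.008
gripper_force: 2.6
```

{"fn": "play_rows", "kwargs": {
  "commands": ".07 0 0 0 0 0; .07 0 0 0 0 0; 0 0 0 0 0 0"
}}

```text
time_s: 23.45
tcp_pos: [0.5363, 0.0704, 0.058]
ee_rot: [[-0.021, -1.0, -0.009], [-1.0, 0.021, -0.001], [0.001, 0.009, -1.0]]
wrist_force: [-13.4, 8.0, 9.0]
gripper_width: 0.004
gripper_force: 7.8
```

{"fn": "play_rows", "kwargs": {
  "commands": ".07 0 0 0 0 0; .07 0 0 0 0 0; 0 0 0 0 0 0"
}}

```text
time_s: 23.75
tcp_pos: [0.5365, 0.0702, 0.0578]
ee_rot: [[-0.022, -1.0, -0.017], [-1.0, 0.022, -0.002], [0.002, 0.017, -1.0]]
wrist_force: [-23.7, 9.5, 17.5]
gripper_width: 0.006
gripper_force: 13.3
```

The bar is on its end stop: the force rises and the tool no longer moves. Now I'll back straight off and check.

{"fn": "play_rows", "kwargs": {
  "commands": "-.4 0 0 0 0 0; -.8 0 0 0 0 0; -.6 0 0 0 0 0; 0 0 .9 0 0 0; 0 0 .9 0 0 0; -.8 0 .9 0 0 0; -.8 -.6 .3 0 0 0; 0 0 0 0 0 0"
}}

```text
time_s: 24.55
tcp_pos: [0.4416, 0.0515, 0.1497]
ee_rot: [[-0.02, -1.0, 0.004], [-1.0, 0.02, 0.002], [-0.002, -0.004, -1.0]]
wrist_force: [-0.3, 0.0, -0.3]
gripper_width: 0.005
gripper_force: 0.0
```

Run:
```python
from h import *
s=r.sense();print(s["tcp_pos"],s["wrist_force"].round(1),pack())
for n in("scene","side"):
    q,X=cloud(n)
    for c,P in blobs(X,.080,.09,8,(.53,.565,.05,.1)): print(n,"pin",c,len(P),rect(P)[:2])
    cv2.imwrite(f"pics/{n}7.png",q)
    for c,P in blobs(X,.035,.046,20,(.53,.56,.06,.16)): print(n,"bar",c,len(P),rect(P))
a=cv2.imread("pics/scene7.png")[130:370,180:500];b=cv2.imread("pics/side7.png")[130:370,180:500]
cv2.imwrite("pics/c7.png",np.hstack([cv2.resize(a,None,fx=1.25,fy=1.25),cv2.resize(b,None,fx=1.25,fy=1.25)]))
```

```text
scene rel [0.9 3.8] psi -0.6 ext [128. 223.]
side rel [0.6 1.6] psi -0.9 ext [126. 222.]
[0.44164075 0.05153238 0.14972681] [-0.3  0.  -0.3] [ 0.7327608  2.6764623 -0.7333107]
scene pin [347. 242.] 33 (array([551.7,  70.2]), array([11. , 12.1]))
scene bar [358. 268.] 181 (array([551.1, 102.5]), array([59.9, 17.2]), 89.7, [[542.0, 73.0], [560.0, 73.0], [560.0, 132.0], [543.0, 133.0]])
scene bar [375. 282.] 33 (array([553.1, 152.1]), array([ 7. , 16.4]), 68.3, [[544.0, 152.0], [559.0, 146.0], [562.0, 152.0], [547.0, 158.0]])
side pin [289. 221.] 36 (array([550.9,  69.1]), array([12.5, 11.2]))
side bar [277. 228.] 268 (array([550. , 103.2]), array([20.2, 86.5]), 2.9, [[538.0, 146.0], [542.0, 60.0], [562.0, 61.0], [558.0, 147.0]])
```

View pics/c7.png

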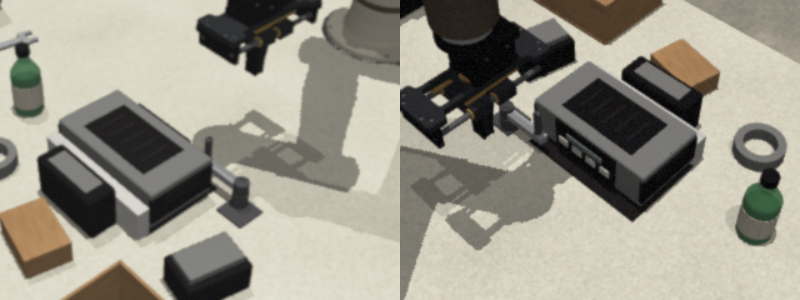

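The views show the pack home. The pin is at (551,70) mm, straight along -y from the pivot, so the keeper is shut. The oil and cell are in place and the arm is clear.

```bash
python3 -c "
from station import r
print(r.finish_job())"
```

```text
the job is handed in; nothing more can be done
None
```

The pack is home against the stop (my camera measurements put it about 1 mm off in x, 3 mm in y and 1° from square), the keeper is fully shut behind its near left corner, the oil bottle and battery look untouched, and the job is handed in at about 25 s of the 64 s allowed; the hand-in returned no verdict.

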